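Bolt the reagent box

TASK

Lock the blue reagent box: with one fingertip press the red spring catch bar down, and while it is held down push the bolt's black thumb plate with the other fingertip, away from the box's front towards the yellow lid, until the bolt is fully home through the keeper. Keep the catch down all the way and let it go only when the bolt is home, so that it springs fully up and locks. Lift nothing, leave the bottles and the stopper where they stand, and end clear of the box.

Things in the scene. Friction and masses are not known exactly. Their poses are not given: they have to be found in the camera images.
- lockbox: Blue steel box, 260 (x) x 184 (y) x 70 mm, fixed. Origin: centre of its underside; z up; x points from its front (robot side) to the yellow lid at its far end, along the bolt's travel; y to the left. On its deck (z = 70 mm) run along x the bolt (line y = -31 mm) and the red catch bar (line y = +31 mm); a grey frame round the catch (41 mm wide, x = -90 to +20) stands 14 mm above the deck.
- bolt_plate (a point): Middle of the top edge of the back face (the face pushed) of the bolt's black thumb plate: 12 mm thick along x, 20 mm wide along y, from 13 to 42 mm above the deck, on the steel bolt bar (16 mm wide, top 11 mm above the deck). Moves with the bolt; with joint bolt at 0 it lies at x = -45, y = -31, z = 112 mm in the box's frame. Axes as the box's.
- keeper (a point): Top of the keeper on the yellow lid, a steel staple that the bolt enters, 15 mm above the deck, at x = +74, y = -31 mm in the box's frame. Two like staples guide the bolt at x = -88 and +34 mm; each is 12 mm long along x, 26 mm wide and 15 mm high above the deck.
- bolt (a joint): Slide of the bolt along the box's +x in m: 0 = drawn back, 0.040 = fully home (stop). Friction about 1.5 N. It starts between 0 and 0.005. With the catch up it can move only within about 0 to 0.0065, 0.0175 to 0.0225 or 0.0335 to 0.040; the last is the locked place.
- catch_top (a point): Centre of the flat ribbed top of the red catch bar, 100 mm long along x, 30 mm wide along y; at rest 32 mm above the deck, at x = -35, y = +31, z = 102 mm in the box's frame. It goes straight down wherever it is pressed, and a fingertip can slide along it. Axes as the box's.
- catch (a joint): How far the catch is pressed down, in m: 0 = up, 0.010 = bottom stop. A spring resists with about 4 N at first, 8 N at the bottom. The bolt is free to slide from about 0.0055 down; press to about 0.008. When let go the catch springs up wherever a notch of the bolt allows it (see joint bolt).
- dropper: Brown dropper bottle, 33 mm across, 94 mm high, loose on the table on one side of the box. Origin: centre of its underside. To be left alone.
- reagent: Bottle with blue cap, 64 mm across, 131 mm high, loose on the table on the other side of the box. Origin: centre of its underside. To be left alone.
- stopper: Red rubber stopper, 27 mm across, 26 mm high, loose on the yellow lid. Origin: centre of its underside. To be left alone.

How it is judged:
By the outcome, as a careful person would: the job done as asked, in the order asked, and still so for the second after the job is handed in, with the robot touching nothing.
It also fails if it takes over 35 s, if anything falls off the work surface, if the arm or the gripper's body presses on something with over 40 N, if the wrist force passes 120 N, or if a joint passes its speed limit or range.

ROBOT

A 6-joint arm with a two-finger parallel gripper is mounted at the origin on a cart in front of the work surface, level with it; the furniture and walls round the work are solid. World frame = base frame: x ahead of the robot, y to its left, z up, the work surface at z = 0. Lengths are in m, angles in degrees, forces in N, time in s.
With the tool pointing down it reaches from about 0.375 to 0.9 m from the base axis. Payload 3.1 kg.
Tool frame: the origin (TCP) lies on the centre line of the jaws, within the pads' length; the fingertips stand 25 mm ahead of it and the grasp point (between the pads) lies 6 mm ahead of it; z points along the fingers, y is the line along which they close (so a half turn about z gives the same grasp; the last joint's range is limited). The gripper opens to 87 mm and grips with 3 to 60 N. Pads are 19 mm wide; open, the fingers measure 117 mm over their backs; the gripper's body (75 mm by 190 mm) begins 51 mm behind the grasp point.
Start: joints at [-82.535, 30.224, 82.088, -0, 67.689, -10.227], TCP at [0.19, -0.595, 0.248] pointing down, gripper open.
Joint ranges: [-176.69, 176.69], [-43.24, 126.21], [12.49, 139.97], [-82, 262], [0, 151.66], [-163.58, 163.58]. Speed limits (degrees/s): [159.86, 159.86, 180, 180, 180, 180].

INTERFACE

Orientations are given as a 3x3 rotation matrix whose columns are the frame's x, y, z axes.
In Python, from rig import * gives the robot as it stands.
- The arm moves only by the tool step_arm, never from a script. Its argument "steps" is a list of rows, each a list of 7 numbers: the shift along the tool's x, y, z normalised to -1 to 1, where 1 is 0.3 m, then the turn, a rotation vector about the tool's x, y, z normalised to -1 to 1, where 1 is 45 degrees, then the gripper's target within -1 to 1 (shut at 1, half-way at 0, fully open at -1). A call has 1 to 8 rows; each row is the pose to reach, as a shift and turn from the pose commanded when the call began, along the tool's axes at that moment; what a row does not reach only later rows make up. A row lasts 1/12 s, in which the tool goes at most 41.7 mm and 7.16 degrees, less where a joint would pass 70% of its speed; a pose out of reach is approached as far as the arm can. A call with a number of a shift or a turn outside -1 to 1 is refused whole. A call with a gripper value outside its range is refused whole. The fingers move at their own pace and stop on an object; the grip force is fixed at half the most. Time passes only in rows, so rows that repeat a pose let the fingers close. It gives the time, the measured TCP pose, the force, the opening and the grip force at its end, in the units of the state.
- read_state(): the state, without advancing time (a new reading comes with each control period).
- capture(name): name is "scene" or "side" or "wrist"; returns a dict with "image" (420x560x3 uint8, red, green, blue), "vertical_fov" (degrees; the focal length in pixels is half the picture's height over the tangent of half this angle, whatever the lens; pixels are square), "cx", "cy" (the principal point, pixels), "world_from_camera" (4x4, takes a point from camera to world coordinates); the wrist camera has in their place "T_tool_cam" (4x4, takes a point from camera to tool coordinates, whose origin is the TCP and whose axes are the flange's). Camera axes: x right, y down, z forward; pixel columns grow to the right and rows downward; lengths in m; the calibration is good to about 2 mm. A picture is of the moment at which its call begins: read the wrist's pose just before it. There is no depth.
- hand_in(): hands the job in; it is judged then, once.
The state is a dict: "time_s": time; "joint_positions": joint angles; "qvel": joint speeds; "tau": joint torques, N m; "position": TCP position; "tcp_rot": TCP orientation; "force": force on the tool from outside, world axes, zero at the start; "moment": the same for the moment, N m; "opening": opening from 0.0 (shut) to 1.0 (fully open); "grasp_force": force on a finger pad.
Only numpy, scipy, OpenCV 4.12 (cv2) and the standard library are available. Lean on these libraries where they do the work, as an engineer would, in place of code of your own. Each camera call takes 0.05 s, during which the arm holds its last target. There are 200 camera calls.

## Working session

There is one attempt and no reset: what is moved stays moved. The work goes in short steps, Python scripts to look and compute and a tool call to move; the robot and the scene stay as the last step left them, time stands still between calls to the robot, and variables do not carry over. Pictures are saved under pics/ and viewed, at most 10 in all, crops included, and the job is handed in when it is done.

Besides the shell and the picture viewer there is one more tool, called after "Request:" by a JSON object that holds its "op" and its "data". step_arm: Moves the arm, as the interface text tells. Scaled input: -1 to 1 covers 0.3 m each way for a shift and 45 degrees each way for a turn. Its arguments: {"type":"object","properties":{"steps":{"type":"array"}},"required":["steps"]}

```bash
mkdir -p pics; python3 - <<'E'
from rig import *
import cv2,pickle
s=read_state();print(s['time_s'],s['position'],s['tcp_rot'],s['opening'])
for n in ['scene','side']:
    c=capture(n);pickle.dump(c,open(n+'.pkl','wb'));cv2.imwrite(f'pics/{n}.png',c['image'][:,:,::-1])
    print(n,c['vertical_fov'],c['cx'],c['cy'],c['world_from_camera'])
E
```

```text
0.0 [ 0.18988292 -0.59476535  0.24656912] [[ 9.52694332e-01  3.03929943e-01 -3.16313560e-04]
 [ 3.03929919e-01 -9.52692066e-01  2.10545359e-03]
 [ 3.38560970e-04 -2.10199086e-03 -9.99997734e-01]] 1.0026589836198203
scene 42.5718203101795 292.82737339618416 208.06387924366845 [[-0.89107833 -0.35133705  0.28730068  0.23483273]
 [-0.45356826  0.66709664 -0.59098046  0.8107411 ]
 [ 0.01597601 -0.65692035 -0.7537907   1.07230934]
 [ 0.          0.          0.          1.        ]]
side 46.317298785976035 284.0633101161133 209.68748899537252 [[-0.98403911 -0.09324093  0.15156899  0.42091725]
 [-0.17678591  0.4148627  -0.8925445   1.13592912]
 [ 0.02034136 -0.90509396 -0.4247248   0.61432124]
 [ 0.          0.          0.          1.        ]]
```

View pics/scene.png

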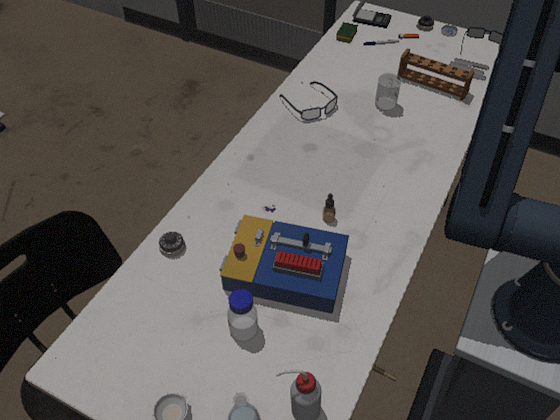

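View pics/side.png

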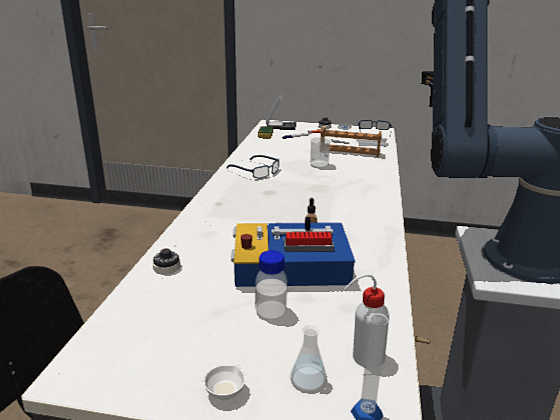

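The scene view shows the box (about x 222–348, y 215–305), with the red catch near (298,262), the black plate near (307,241) and the yellow lid on the left. The reagent is at (243,315) and the dropper at (329,210). The side view shows the same layout. I'll enlarge the box next.

```bash
python3 - <<'E'
import cv2,pickle,numpy as np
a=pickle.load(open('scene.pkl','rb'))['image'][205:315,215:355,::-1]
b=pickle.load(open('side.pkl','rb'))['image'][210:300,225:365,::-1]
z=lambda i:cv2.resize(i,None,fx=5,fy=5,interpolation=cv2.INTER_CUBIC)
a=cv2.convertScaleAbs(a,alpha=1.8)
cv2.imwrite('pics/a5.png',z(a))
E
```

```text
(no output)
```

View pics/a5.png

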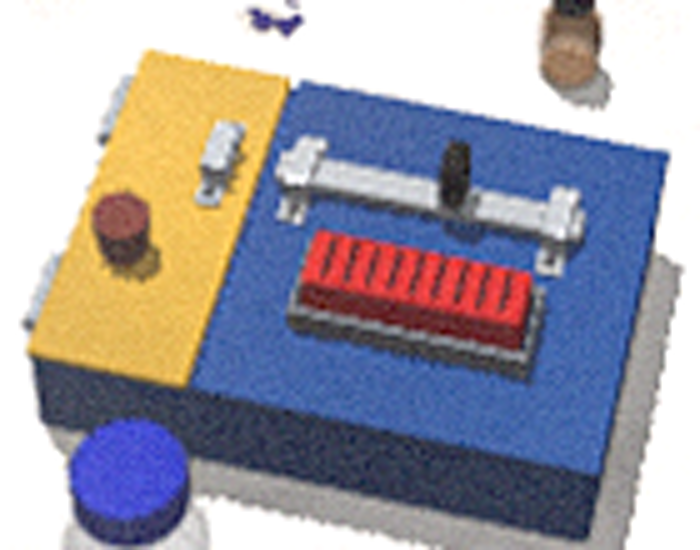

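The enlarged view gives the deck corners at about (668,153), (600,473), (30,353) and (150,50). The red top's corners are at (318,230), (535,268), (522,322) and (302,280), and the plate's top is near (457,143).

```bash
cat >h.py <<'E'
import numpy as np,pickle
def ray(c,px,z,T=None):
    T=c['world_from_camera'] if T is None else T
    f=c['image'].shape[0]/2/np.tan(np.radians(c['vertical_fov']/2))
    px=np.atleast_2d(px).astype(float)
    d=np.c_[(px[:,0]-c['cx'])/f,(px[:,1]-c['cy'])/f,np.ones(len(px))]@T[:3,:3].T
    return T[:3,3]+d*((z-T[2,3])/d[:,2])[:,None]
def fit(L,P):  # 2d rigid: P = R L + t
    L,P=np.array(L,float),np.array(P)[:,:2]; l,p=L-L.mean(0),P-P.mean(0)
    a=np.arctan2((l[:,0]*p[:,1]-l[:,1]*p[:,0]).sum(),(l*p).sum())
    R=np.array([[np.cos(a),-np.sin(a)],[np.sin(a),np.cos(a)]]);t=P.mean(0)-R@L.mean(0)
    return np.degrees(a),t,R,P-(L@R.T+t)
E
python3 - <<'E'
from h import *
np.set_printoptions(precision=4,suppress=True)
c=pickle.load(open('scene.pkl','rb'))
p=lambda q:(np.array(q)+.5)/5-.5+[215,205]
D=ray(c,p([(668,153),(600,473),(30,353),(150,50)]),.07)
L=[(-.13,-.092),(-.13,.092),(.13,.092),(.13,-.092)]
a,t,R,r=fit(L,D);print(a,t,r)
M=ray(c,p([(318,230),(535,268),(522,322),(302,280)]),.102)
L2=[(.015,.016),(-.085,.016),(-.085,.046),(.015,.046)]
print(fit(L2,M)); print((M[:,:2]-t)@R)
print('plate',(ray(c,p([(464,143)]),.112)[:,:2]-t)@R)
print('dropper',ray(c,p([(575,75)]),0),'reagent cap', ray(c,p([(130,468)]),.131),'stopper',ray(c,p([(122,212)]),.096))
E
```

```text
13.511147663199388 [0.5654 0.1573] [[ 0.0016  0.0023]
 [ 0.0017 -0.0014]
 [-0.0013 -0.0013]
 [-0.002   0.0003]]
(np.float64(14.863251961628654), array([0.5674, 0.1575]), array([[ 0.9665, -0.2565],
       [ 0.2565,  0.9665]]), array([[-0.0014,  0.0007],
       [ 0.0005,  0.0002],
       [ 0.0011,  0.    ],
       [-0.0002, -0.0009]]))
[[ 0.0154  0.0171]
 [-0.0828  0.0139]
 [-0.0831  0.0436]
 [ 0.0154  0.0453]]
plate [[-0.0385 -0.0394]]
dropper [[ 0.5411 -0.039   0.    ]] reagent cap [[0.5774 0.337  0.131 ]] stopper [[0.6616 0.2057 0.096 ]]
```

Request:
{"op": "step_arm", "data": {"steps": [[0.8, -0.7, 0, 0, 0, 0, -0.08], [0.8, -0.7, 0, 0, 0, 0, -0.08], [0.8, -0.7, 0, 0, 0, 0, -0.08], [0.8, -0.7, 0, 0, 0, 0, -0.08], [0.8, -0.7, 0, 0, 0, 0, -0.08], [0.8, -0.7, 0, 0, 0, 0, -0.08], [0.8, -0.7, 0, 0, 0, 0, -0.08], [0.8, -0.7, 0, 0, 0, 0, -0.08]]}}

```text
time_s: 0.77
position: [0.3554, -0.3184, 0.2472]
tcp_rot: [[0.952, 0.305, -0.001], [0.305, -0.952, 0.003], [0.0, -0.003, -1.0]]
force: [0.4, -0.8, -1.1]
opening: 0.556
grasp_force: 0.0
```

Request:
{"op": "step_arm", "data": {"steps": [[0.5, -0.8, 0, 0, 0, 0.08, -0.08], [0.5, -0.8, 0, 0, 0, 0.08, -0.08], [0.5, -0.8, 0, 0, 0, 0.08, -0.08], [0.5, -0.8, 0, 0, 0, 0.08, -0.08], [0.5, -0.8, 0, 0, 0, 0.08, -0.08], [0.5, -0.8, 0, 0, 0, 0.08, -0.08], [0.5, -0.8, 0, 0, 0, 0.08, -0.08], [0.5, -0.8, 0, 0, 0, 0.08, -0.08]]}}

```text
time_s: 1.43
position: [0.4244, -0.0428, 0.2473]
tcp_rot: [[0.968, 0.25, -0.001], [0.25, -0.968, 0.003], [-0.0, -0.003, -1.0]]
force: [-0.1, -0.0, 0.1]
opening: 0.541
grasp_force: 0.0
```

Request:
{"op": "step_arm", "data": {"steps": [[0.4, -0.53, 0, 0, 0, 0, -0.08], [0.4, -0.53, 0, 0, 0, 0, -0.08], [0.4, -0.53, 0, 0, 0, 0, -0.08], [0.4, -0.53, 0, 0, 0, 0, -0.08], [0.4, -0.53, 0, 0, 0, 0, -0.08], [0.4, -0.53, 0, 0, 0, 0, -0.08], [0.4, -0.53, 0, 0, 0, 0, -0.08]]}}

```text
time_s: 2.02
position: [0.5026, 0.1361, 0.247]
tcp_rot: [[0.969, 0.247, -0.001], [0.247, -0.969, -0.001], [-0.001, 0.0, -1.0]]
force: [-0.0, -0.2, -0.5]
opening: 0.54
grasp_force: 0.0
```

```bash
python3 - <<'E'
from rig import *
import cv2,pickle
s=read_state();c=capture('wrist');pickle.dump((s,c),open('w1.pkl','wb'))
cv2.imwrite('pics/w1.png',cv2.convertScaleAbs(c['image'][:,:,::-1],alpha=1.4))
print(s['time_s'],s['position'],s['tcp_rot'],s['opening'],c['T_tool_cam'],c['vertical_fov'],c['cx'],c['cy'])
E
```

```text
2.0167 [0.50258196 0.13608147 0.24702693] [[ 9.69112713e-01  2.46617072e-01 -7.54140864e-04]
 [ 2.46616695e-01 -9.69112942e-01 -5.58876812e-04]
 [-8.68676234e-04  3.55630896e-04 -9.99999559e-01]] 0.5403077578982143 [[-4.47270600e-04 -9.65621437e-01 -2.59951995e-01  7.21081643e-02]
 [ 9.99999849e-01 -3.48660426e-04 -4.25449903e-04  1.16758575e-04]
 [ 3.20188574e-04 -2.59952146e-01  9.65621447e-01 -1.36827023e-01]
 [ 0.00000000e+00  0.00000000e+00  0.00000000e+00  1.00000000e+00]] 62.23381979997629 279.4110835049602 214.66058494774904
```

View pics/w1.png

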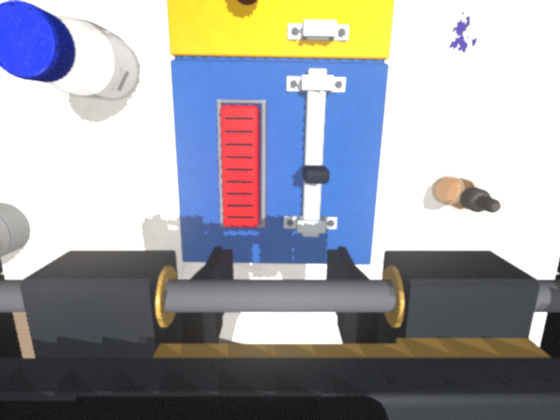

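The wrist view shows the red bar (219–260, 105–228), the black plate (303–329, 166–184), both guide staples and the keeper. Both fingertips are visible at about (222,252) and (338,252).

```bash
python3 - <<'E'
from h import *
import cv2
np.set_printoptions(precision=4,suppress=True)
s,c=pickle.load(open('w1.pkl','rb'))
W=np.eye(4);W[:3,:3]=s['tcp_rot'];W[:3,3]=s['position'];T=W@c['T_tool_cam']
hsv=cv2.cvtColor(c['image'],cv2.COLOR_RGB2HSV);H,S,V=cv2.split(hsv)
m=(((H<8)|(H>172))&(S>150)&(V>90)).astype('uint8');m[:80]=0;m[245:]=0
m=cv2.morphologyEx(m,cv2.MORPH_CLOSE,np.ones((7,7)))
k=max(cv2.findContours(m,0,2)[0],key=cv2.contourArea)
P=ray(c,k[:,0,:],.102,T)
# yaw via rect in world
(rc,sz,an)=cv2.minAreaRect((P[:,:2]*1000).astype(np.float32));print('red',rc,sz,an)
k2=(V<50).astype('uint8');k2[:150]=0;k2[205:]=0;k2[:,:290]=0;k2[:,345:]=0
k2=max(cv2.findContours(k2,0,2)[0],key=cv2.contourArea)[:,0];x,y,w,h=cv2.boundingRect(k2);print('plate px',x,y,w,h)
# deck corners by eye
D=ray(c,[(173,59),(386,63),(372,263),(181,264)],.07,T)
print('deck edge lines',D[:,:2])
d=D[0]-D[1];print('yaw front/right',np.degrees(np.arctan2(*(D[1]-D[2])[[1,0]])),np.degrees(np.arctan2(*(D[0]-D[3])[[1,0]])),np.degrees(np.arctan2(-(D[3]-D[2])[0],(D[3]-D[2])[1])))
p=ray(c,[(x+w/2,y+h),(222,252),(338,252)],.112,T);print(p)
R=np.array(s['tcp_rot'])
for n,q in (('red',np.r_[np.array(rc)/1000,.102]),('platebackedge',p[0])):print(n,'in tool',R.T@(q-s['position']))
print('tips in tool if at z=.025',(ray(c,[(222,252),(338,252)],s['position'][2]-.025,T)-s['position'])@R)
E
```

```text
red (528.6420288085938, 175.61561584472656) (98.04341125488281, 29.210607528686523) 13.33222770690918Traceback (most recent call last):
  File "<stdin>", line 14, in <module>
ValueError: max() iterable argument is empty
```

```bash
python3 - <<'E'
from h import *
import cv2
np.set_printoptions(precision=4,suppress=True)
s,c=pickle.load(open('w1.pkl','rb'))
W=np.eye(4);W[:3,:3]=s['tcp_rot'];W[:3,3]=s['position'];T=W@c['T_tool_cam']
I=c['image'];g=I.max(2)
print(g[160:192:2,316],g[175,296:336:2])
D=ray(c,[(173,59),(386,63),(372,263),(181,264)],.07,T)
y=lambda v:np.degrees(np.arctan2(v[1],v[0]))
print('yaws',y(D[1]-D[2]),y(D[0]-D[3]),y(D[3]-D[2])-90)
R=np.array(s['tcp_rot']);print('tool yaw',y(R[:,0]))
pl=ray(c,[(316,183.5)],.112,T)[0]
for n,q in (('red',np.array([.52864,.17562,.102])),('plate',pl)):print(n,q,R.T@(q-s['position']))
print('tips',(ray(c,[(222,252),(338,252)],s['position'][2]-.025,T)-s['position'])@R)
E
```

```text
[202 202 185  76  59  66  72  72  68  66  65  67 132 190 199 197] [108 107 107  81  60  63  70  72  71  70  72  71  70  71  70  69  81 155
 165 166]
yaws 14.501993765062398 12.10180279203713 14.573872177274836
tool yaw 14.277401028898588
red [0.5286 0.1756 0.102 ] [ 0.0351 -0.0319  0.145 ]
plate [0.5333 0.114  0.112 ] [0.0244 0.0289 0.135 ]
tips [[ 0.0094 -0.0284  0.025 ]
 [ 0.0094  0.0291  0.025 ]]
```

Request:
{"op": "step_arm", "data": {"steps": [[0, -0.005, 0.12, 0, 0, 0, -0.08], [0, -0.005, 0.24, 0, 0, 0, -0.08], [0, -0.005, 0.33, 0, 0, 0, -0.08], [0, -0.005, 0.37, 0, 0, 0, -0.08], [0, -0.005, 0.37, 0, 0, 0, -0.08], [0, -0.005, 0.37, 0, 0, 0, -0.08]]}}

```text
time_s: 2.57
position: [0.5014, 0.1351, 0.1362]
tcp_rot: [[0.97, 0.241, -0.002], [0.241, -0.97, -0.0], [-0.002, -0.0, -1.0]]
force: [-0.1, -0.5, -0.2]
opening: 0.543
grasp_force: 0.0
```

```bash
python3 - <<'E'
from rig import *
import cv2,pickle
s=read_state();print(s['position'],s['force'])
c=capture('wrist');pickle.dump((s,c),open('w2.pkl','wb'))
cv2.imwrite('pics/w2.png',cv2.convertScaleAbs(c['image'][:,:,::-1],alpha=1.6))
E
```

```text
[0.50142249 0.13511255 0.13615487] [-0.12405693 -0.49210324 -0.20659894]
```

View pics/w2.png

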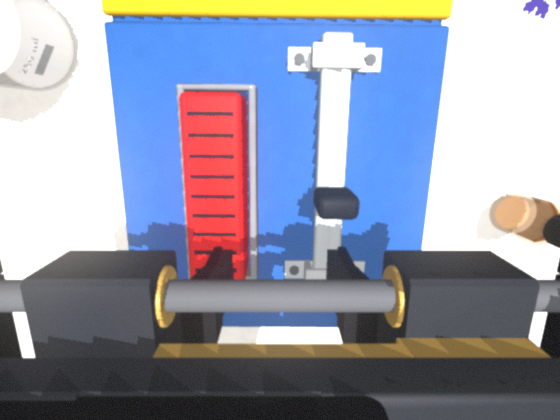

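The wrist view shows the left tip (around col 218) over the rear of the red bar (183–245). The right tip (around col 340) is behind the plate (315–358, bottom edge at row 217).

Request:
{"op": "step_arm", "data": {"steps": [[0, -0.005, 0.02, 0, 0, 0, -0.08], [0, -0.005, 0.03, 0, 0, 0, -0.08], [0, -0.005, 0.04, 0, 0, 0, -0.08], [0, -0.005, 0.05, 0, 0, 0, -0.08], [0, -0.005, 0.05, 0, 0, 0, -0.08], [0, -0.005, 0.05, 0, 0, 0, -0.08]]}}

```text
time_s: 3.12
position: [0.5023, 0.1381, 0.1221]
tcp_rot: [[0.97, 0.244, 0.001], [0.244, -0.97, -0.0], [0.001, 0.001, -1.0]]
force: [0.1, -1.9, 5.4]
opening: 0.54
grasp_force: 2.7
```

Request:
{"op": "step_arm", "data": {"steps": [[0, 0, 0.007, 0, 0, 0, -0.08], [0, 0, 0.014, 0, 0, 0, -0.08], [0, 0, 0.014, 0, 0, 0, -0.08], [0, 0, 0.014, 0, 0, 0, -0.08]]}}

```text
time_s: 3.45
position: [0.5023, 0.1381, 0.1181]
tcp_rot: [[0.97, 0.244, 0.002], [0.244, -0.97, -0.0], [0.001, 0.001, -1.0]]
force: [-0.7, -2.7, 6.8]
opening: 0.538
grasp_force: 3.4
```

Request:
{"op": "step_arm", "data": {"steps": [[0.015, 0, 0, 0, 0, 0, -0.08], [0.03, 0, 0, 0, 0, 0, -0.08], [0.045, 0, 0, 0, 0, 0, -0.08], [0.06, 0, 0, 0, 0, 0, -0.08], [0.075, 0, 0, 0, 0, 0, -0.08], [0.075, 0, 0, 0, 0, 0, -0.08]]}}

```text
time_s: 3.95
position: [0.5212, 0.1437, 0.1175]
tcp_rot: [[0.97, 0.244, -0.006], [0.244, -0.97, -0.001], [-0.006, -0.001, -1.0]]
force: [-4.0, -1.9, 6.3]
opening: 0.54
grasp_force: 3.9
```

Request:
{"op": "step_arm", "data": {"steps": [[0.015, 0, 0.002, 0, 0, 0, -0.08], [0.03, 0, 0.002, 0, 0, 0, -0.08], [0.045, 0, 0.002, 0, 0, 0, -0.08], [0.06, 0, 0.002, 0, 0, 0, -0.08], [0.075, 0, 0.002, 0, 0, 0, -0.08], [0.09, 0, 0.002, 0, 0, 0, -0.08], [0.09, 0, 0.002, 0, 0, 0, -0.08]]}}

```text
time_s: 4.53
position: [0.5453, 0.1499, 0.1172]
tcp_rot: [[0.969, 0.245, -0.01], [0.245, -0.97, -0.001], [-0.01, -0.001, -1.0]]
force: [-8.4, -3.3, 13.3]
opening: 0.536
grasp_force: 7.3
```

```bash
python3 - <<'E'
from rig import *
import cv2,pickle
s=read_state();print(s['position'],s['force'])
c=capture('wrist');pickle.dump((s,c),open('w3.pkl','wb'))
cv2.imwrite('pics/w3.png',cv2.convertScaleAbs(c['image'][:,:,::-1],alpha=1.6))
E
```

```text
[0.545282   0.14991216 0.11721305] [-8.35827897 -3.26250713 13.30537516]
```

View pics/w3.png

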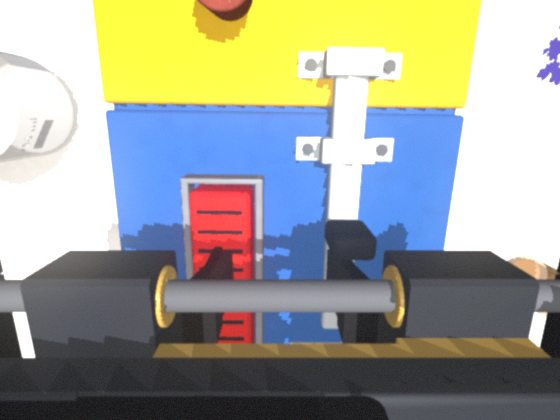

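The bolt has nosed into the keeper at (350,65), and the right tip is against the plate (325–375, 222–258). The catch is still held down.

Request:
{"op": "step_arm", "data": {"steps": [[0.01, 0, -0.002, 0, 0, 0, -0.08], [0.02, 0, -0.002, 0, 0, 0, -0.08], [0.03, 0, -0.002, 0, 0, 0, -0.08], [0.035, 0, -0.002, 0, 0, 0, -0.08], [0.035, 0, -0.002, 0, 0, 0, -0.08], [0.035, 0, -0.002, 0, 0, 0, -0.08]]}}

```text
time_s: 5.08
position: [0.5521, 0.1517, 0.1173]
tcp_rot: [[0.97, 0.244, -0.018], [0.244, -0.97, -0.003], [-0.018, -0.001, -1.0]]
force: [-13.0, -4.3, 14.7]
opening: 0.537
grasp_force: 9.4
```

Request:
{"op": "step_arm", "data": {"steps": [[0.008, 0, -0.003, 0, 0, 0, -0.08], [0.016, 0, -0.003, 0, 0, 0, -0.08], [0.02, 0, -0.003, 0, 0, 0, -0.08], [0.02, 0, -0.003, 0, 0, 0, -0.08], [0.02, 0, -0.003, 0, 0, 0, -0.08]]}}

```text
time_s: 5.5
position: [0.5525, 0.1519, 0.1174]
tcp_rot: [[0.969, 0.244, -0.03], [0.244, -0.97, -0.006], [-0.031, -0.002, -1.0]]
force: [-20.8, -9.3, 18.5]
opening: 0.542
grasp_force: 13.5
```

```bash
python3 - <<'E'
from rig import *
import cv2,pickle
s=read_state();c=capture('wrist');pickle.dump((s,c),open('w4.pkl','wb'))
cv2.imwrite('pics/w4.png',cv2.resize(cv2.convertScaleAbs(c['image'][20:290,270:450,::-1],alpha=1.7),None,fx=2.2,fy=2.2))
E
```

```text
(no output)
```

View pics/w4.png

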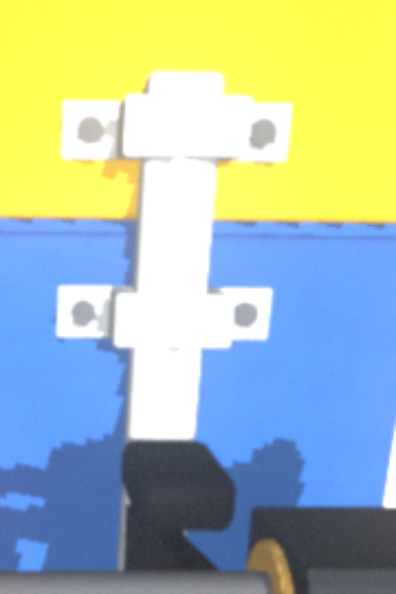

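The bolt's end now sticks out past the keeper (tip row 72 in the crop). The plate's front edge is at row 440, and the guide staple's rear edge is at row 348.

```bash
python3 - <<'E'
from h import *
np.set_printoptions(precision=4,suppress=True)
def f(n,pts):
    s,c=pickle.load(open(n,'rb'));W=np.eye(4);W[:3,:3]=s['tcp_rot'];W[:3,3]=s['position'];T=W@c['T_tool_cam']
    a=np.radians(14);u=np.array([np.cos(a),np.sin(a)])
    return [float(ray(c,[p],z,T)[0][:2]@u*1000) for p,z in pts]
q=lambda x,y:(270+x/2.2,20+y/2.2)
b=f('w4.pkl',[(q(165,440),.083),(q(180,348),.085),(q(185,72),.081),(q(190,158),.085),(q(190,95),.085)])
a=f('w1.pkl',[((315,166),.083),((316,92),.085),((317,68),.081),((319,38),.085),((319,21),.085)])
print('plate,stapleback,tip,keeperback,keeperfront');print(a,b)
print('home: plate-staple=-21; plate-keeperback=-61');print([(v[0]-v[1],v[0]-v[3],v[2]-v[3]) for v in (a,b)],'tip change',(b[2]-b[3])-(a[2]-a[3]),(b[2]-b[1])-(a[2]-a[1]))
E
```

```text
plate,stapleback,tip,keeperback,keeperfront
[555.1800340344188, 615.4233011331718, 634.0992004160978, 655.3834697599385, 667.3574076599017] [595.2090373252621, 617.1733332184248, 673.5542906467717, 656.7734345908802, 668.7431914882429]
home: plate-staple=-21; plate-keeperback=-61
[(-60.243267098752995, -100.20343572551974, -21.28426934384072), (-21.96429589316267, -61.56439726561814, 16.78085605589149)] tip change 38.06512539973221 37.705058145420935
```

Request:
{"op": "step_arm", "data": {"steps": [[-0.005, 0, -0.015, 0, 0, 0, -0.08], [-0.01, 0, -0.03, 0, 0, 0, -0.08], [-0.01, 0, -0.045, 0, 0, 0, -0.08], [-0.01, 0, -0.05, 0, 0, 0, -0.08], [-0.01, 0, -0.05, 0, 0, 0, -0.08]]}}

```text
time_s: 5.97
position: [0.5525, 0.1526, 0.1298]
tcp_rot: [[0.97, 0.243, -0.024], [0.243, -0.97, -0.002], [-0.024, -0.004, -1.0]]
force: [-10.9, -3.6, -3.2]
opening: 0.544
grasp_force: 5.9
```

Request:
{"op": "step_arm", "data": {"steps": [[-0.02, 0, 0, 0, 0, 0, -0.08], [-0.04, 0, -0.005, 0, 0, 0, -0.08], [-0.05, 0, -0.05, 0, 0, 0, -0.08], [-0.05, 0, -0.15, 0, 0, 0, -0.08], [-0.1, 0, -0.28, 0, 0, 0, -0.08], [-0.25, 0, -0.4, 0, 0, 0, -0.08], [-0.25, 0, -0.4, 0, 0, 0, -0.08], [-0.25, 0, -0.4, 0, 0, 0, -0.08]]}}

```text
time_s: 6.63
position: [0.4895, 0.1353, 0.2578]
tcp_rot: [[0.97, 0.244, 0.007], [0.244, -0.97, 0.0], [0.007, 0.001, -1.0]]
force: [-0.1, -0.2, -0.5]
opening: 0.542
grasp_force: 0.0
```

```bash
python3 - <<'E'
from rig import *
import cv2,pickle
s=read_state();print(s['position'],s['force'])
c=capture('wrist');pickle.dump((s,c),open('w5.pkl','wb'))
a=cv2.convertScaleAbs(c['image'][:,:,::-1],alpha=1.4)
b=cv2.convertScaleAbs(capture('side')['image'][205:295,225:365,::-1],alpha=1.2)
cv2.imwrite('pics/w5.png',np.vstack([a[:300],cv2.resize(b,(466,300)).copy() if 0 else cv2.copyMakeBorder(cv2.resize(b,(466,300)),0,0,0,94,0)])) if 'np' in globals() else None
import numpy as np
cv2.imwrite('pics/w5.png',np.vstack([a[:300],cv2.copyMakeBorder(cv2.resize(b,(466,300)),0,0,0,94,0)]))
E
```

```text
[0.48948985 0.1353034  0.25780748] [-0.13115415 -0.17493078 -0.49489335]
```

View pics/w5.png

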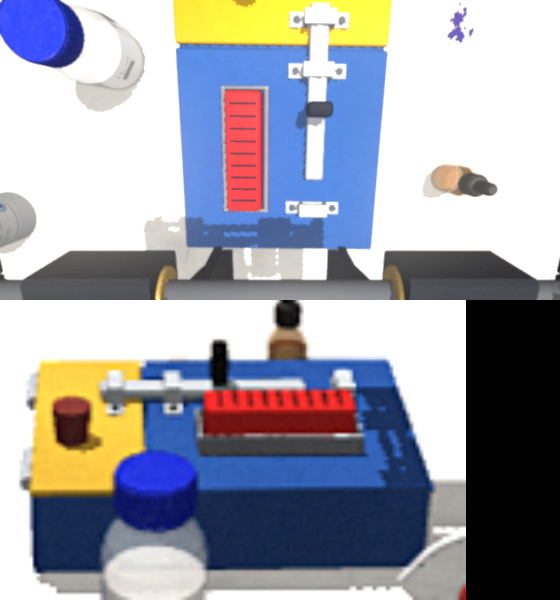

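The wrist view shows the bolt through the keeper, with the plate at (319,108). In the side view the red bar stands proud of its frame. A quick numeric check comes before handing in.

```bash
python3 - <<'E'
from h import *
import cv2
s,c=pickle.load(open('w5.pkl','rb'));W=np.eye(4);W[:3,:3]=s['tcp_rot'];W[:3,3]=s['position'];T=W@c['T_tool_cam']
H,S,V=cv2.split(cv2.cvtColor(c['image'],cv2.COLOR_RGB2HSV))
m=(((H<8)|(H>172))&(S>150)&(V>90)).astype('uint8');m[:70]=0;m[245:]=0
m=cv2.morphologyEx(m,cv2.MORPH_CLOSE,np.ones((7,7)));k=max(cv2.findContours(m,0,2)[0],key=cv2.contourArea)
print(cv2.minAreaRect((ray(c,k[:,0],.102,T)[:,:2]*1000).astype(np.float32)))
a=np.radians(14);u=np.array([np.cos(a),np.sin(a)])
g=lambda p,z:ray(c,[p],z,T)[0][:2]@u*1000
print('plate back top - staple(-88) front top, home=77:',g((319,117),.112)-g((313,203),.085))
E
```

```text
((528.9349365234375, 175.7919921875), (97.60104370117188, 29.10222625732422), 13.319220542907715)
plate back top - staple(-88) front top, home=77: 75.17975807504268
```

```bash
python3 -c "
from rig import *
print(hand_in())"
```

```text
the job is handed in; nothing more can be done
None
```

The box is locked and handed in: the bolt was pushed through the keeper to its stop with the catch held down, the catch then sprang fully up, and the arm ended clear of the box with the bottles and stopper left alone.

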